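# Clear the lock plate and hold the service key turned

## Robot

A 6-joint arm with a two-finger parallel gripper is mounted at the origin on the work surface. World frame = base frame: x ahead of the robot, y to its left, z up, the work surface at z = 0. Lengths are in m, angles in degrees, forces in N, time in s.
With the tool pointing down it reaches from about 0.25 to 0.725 m from the base axis. Payload 9.7 kg.
Tool frame: the origin (TCP) lies midway between the tips of the shut fingers; the grasp point (between the pads) lies 19 mm behind it (grip_point_offset is the distance from the TCP to the grasp point, in m); y points along the fingers, z is the direction in which the jaws open and shut, and the axes are right-handed (so a half turn about y gives the same grasp; the last joint's range is limited). The gripper opens to 85 mm and grips with 20 to 120 N. Pads are 22 mm wide; open, the fingers measure 114 mm over their backs; the gripper's body (76 mm by 85 mm) begins 54 mm behind the grasp point. The pads swing forward as they close: fully open they stand 13 mm farther back than shut.
Start: joints at [-67.265, 4.979, 10.078, 95.1, 0, 90], TCP at [0.213, -0.507, 0.231] pointing down, gripper open.
Joint ranges: [-179.16, 179.16], [-48.56, 103.87], [-65.8, 70.77], [-126.05, 130.52], [-82.76, 87.17], [-180, 180]. Speed limits (degrees/s): [127.2, 127.2, 147.25, 180, 180, 180].

## Interface

Orientations are given as [roll, pitch, yaw] about the fixed x, y, z axes, in that order (R = Rz(yaw) Ry(pitch) Rx(roll)).
In Python, from workcell import get_obs, camera, job_done, grip_point_offset gives the robot as it stands.
- The arm moves only by the tool move_arm, never from a script. Its argument "deltas" is a list that holds one entry, the list of rows, each a list of 4 numbers: the shift along the tool's x, y, z in m, then the turn about the tool's y in degrees. A call has 1 to 5 rows; each row is the pose to reach, as a shift and turn from the pose commanded when the call began, along the tool's axes at that moment; what a row does not reach only later rows make up. A row lasts 1/10 s, in which the tool goes at most 50 mm and 8.59 degrees, less where a joint would pass 70% of its speed; a pose out of reach is approached as far as the arm can. A call with a gripper value outside its range is refused whole. "claw" is the finger opening in m, from 0 to 0.0854, set as the call begins (left out, the last holds). The fingers move at their own pace and stop on an object; "newtons" is the grip in N (left out, the last holds). Time passes only in rows, so rows that repeat a pose let the fingers close. It gives the time, the measured TCP pose, the force and the opening at its end, in the units of the state.
- get_obs(): the state, without advancing time (a new reading comes with each control period).
- camera(name): name is "scene" or "top"; returns a dict with "color" (480x640x3 uint8, blue, green, red), "range_z" (480x640 float32, m along the optical axis (not along the pixel's ray), 0 where there is no reading), "fx", "fy", "cx", "cy" (pixels), "k1" (the pictures are not rectified: a ray, as slopes to the right and down, at radius r is drawn at 1 + k1 r^2 times it, then the intrinsics apply), "T" (4x4, takes a point from camera to world coordinates). Camera axes: x right, y down, z forward; pixel columns grow to the right and rows downward; lengths in m; the calibration is good to about 2 mm. A picture is of the moment at which its call begins.
- job_done(): hands the job in, once; it reports no verdict.
The state is a dict: "time": time; "q": joint angles; "qd": joint speeds; "joint_efforts": joint torques, N m; "ee_pos": TCP position; "tcp_rot": TCP orientation; "wrist_force": force on the tool from outside, world axes, zero at the start; "torque": the same for the moment, N m; "opening": finger opening in m.
Only numpy, scipy, OpenCV 4.12 (cv2) and the standard library are available. Lean on these libraries where they do the work, as an engineer would, in place of code of your own. Each camera call takes 0.05 s, during which the arm holds its last target. There are 200 camera calls.

## Task

A mug has broken over the steel lock plate: hold the scraper block and sweep all three blue shards off the far edge of the plate into the grey knock box, without touching the sharp shards with the gripper, then set the scraper down on the bench, off the lock console. Take the blue key from its wooden stand, push it straight down into the lock until it is fully home (its sticky pins resist; small wiggles help it past them), and turn it a quarter turn clockwise as seen from above. The lock springs back, so finish while still gripping the key and holding it fully turned; leave the milk pitcher and the glass shaker where they stand.

Things in the scene. Friction and masses are not known exactly. Their poses are not given: they have to be found in the camera images.
- plate (a point): centre of the top of the lock console, a fixed grey box with a flat steel plate on top, 180 mm (its x) by 170 mm (its y), 60 mm above the bench. Its x axis points to the far edge, 90 mm from here, where the knock box stands. The lock is at this very point, flush.
- knockbox (a point): centre of the inner floor of the grey open knock box, fixed to the console, axes as the plate's. Inside 125 (x) by 160 mm (y), rim 50 mm above the bench (10 mm below the plate top), floor 5 mm above the bench; the plate's far edge overhangs its near wall. A 16 mm rubber bar crosses it along y, 40 mm beyond the centre, axis 36 mm up.
- keyway (a point): centre of the keyway's mouth on the brass lock plug (disc 40 mm across, flush with the plate, top 60 mm up). It turns with the plug: x is the long direction of the slot, 18 by 6.6 mm, over 30 mm deep, straight down. Two sprung sticky pins, 9 and 16 mm down at either end of the slot, resist the key with 5 to 12 N in all; small twists to and fro ease it.
- lock (a joint): turn of the lock plug, rad: 0 at rest (slot along the plate's x, red mark), grows clockwise seen from above to a stop at 1.57 (green mark). A spring returns it: 0.025 N m at 0 to 0.1 N m at the stop, plus 0.015 N m friction. The key has about 0.15 rad of play in the slot, so it must be turned that much further.
- stand_top (a point): centre of the top face of the wooden key stand, fixed, 70 mm (x) by 50 mm (y), 45 mm tall; its slot runs along its x axis and the key stands in it, on its shoulder.
- key_grip (a point): centre of the upright key's flat blue bow, 34 mm wide (its x), 9 mm thick (its y), 36 mm tall. Below the bow a steel collar, 24 by 9 mm and 10 mm tall; its underside, 28 mm below this point, is the shoulder, 45 mm above the bench in the stand and resting on the plug face when home. 100 g. Grip it across its thickness. Half a turn makes no difference.
- key_tip (a point): lower end of the key's blade, 54 mm below key_grip. The blade is 26 mm long below the shoulder, 16 mm wide (key's x) by 5 mm thick (y), with rounded edges, tapering to 9 mm wide at the tip.
- scraper_grip (a point): centre of the scraper block (wood with an orange foot), standing on the bench: 26 mm thick (its x), 130 mm long (its y), 70 mm tall (this point is 35 mm up), 220 g. Grip it across its thickness.
- shard1_c (a point): centre of a flat blue ceramic shard lying on the plate, about 28 by 24 mm and 7 mm thick (centre 3.5 mm up), 14 g, within 65 mm of the lock.
- shard2_c (a point): centre of a flat blue ceramic shard lying on the plate, about 28 by 24 mm and 7 mm thick (centre 3.5 mm up), 14 g, within 65 mm of the lock.
- shard3_c (a point): centre of a flat blue ceramic shard lying on the plate, about 28 by 24 mm and 7 mm thick (centre 3.5 mm up), 14 g, within 65 mm of the lock.
- pitcher_c (a point): steel milk pitcher, bystander: 105 mm tall, 90 mm across, handle at its +y reaching 74 mm out; point on its axis 52 mm up.
- shaker_c (a point): glass shaker with steel screw-top lid, bystander: 72 mm across, 130 mm tall; point on its axis 60 mm up.
- key: the key; origin at its shoulder on its axis (see key_grip)
- scraper: the scraper block; origin at the centre of its underside (see scraper_grip)
- console: the lock console with plate and knock box; origin on the bench below plate
- shard1: the shard of shard1_c; origin at its underside
- shard2: the shard of shard2_c; origin at its underside
- shard3: the shard of shard3_c; origin at its underside
Mind the look-alikes: they are no part of the job. Several things look just like the scraper: the one meant starts nearest to the robot's base.

How it is judged:
By the outcome, as a careful person would: the job done as asked, in the order asked, and still so for the second after the job is handed in, while the arm keeps its last pose, push and grip.
It also fails if it takes over 72 s, if anything falls off the work surface, if the arm or the gripper's body presses on something with over 40 N, if the wrist force passes 120 N, or if a joint passes its speed limit or range.

## Working session

There is one attempt and no reset: what is moved stays moved. The work goes in short steps, Python scripts to look and compute and a tool call to move; the robot and the scene stay as the last step left them, time stands still between calls to the robot, and variables do not carry over. Pictures are saved under pics/ and viewed, about 8 in all and at most 12, crops included, and the job is handed in when it is done.

Besides the shell and the picture viewer there is one more tool, called after ">>>" as name(argument=value, ...) on one line, values as JSON. move_arm: Moves the arm, as the interface text tells. Its arguments: {"type":"object","properties":{"deltas":{"type":"array"},"claw":{"type":"number"},"newtons":{"type":"number"}},"required":["deltas"]}

```bash
ls; mkdir -p pics
cat > h.py <<'E'
import numpy as np, cv2
from workcell import get_obs, camera, job_done, grip_point_offset
def snap(name, out=None):
    c=camera(name); np.savez('%s.npz'%name,**{k:np.array(v) for k,v in c.items()})
    if out: cv2.imwrite('pics/'+out,c['color'])
    return c
def load(name): 
    d=np.load('%s.npz'%name); return {k:d[k] for k in d}
def ray(c,u,v):
    K=np.array([[c['fx'],0,c['cx']],[0,c['fy'],c['cy']],[0,0,1.]])
    return np.r_[cv2.undistortPoints(np.array([[[u,v]]],float),K,np.array([float(c['k1']),0,0,0,0]))[0,0],1]
def on_z(c,u,v,z):  # pixel -> world at height z
    d=c['T'][:3,:3]@ray(c,u,v); o=c['T'][:3,3]; return o+d*(z-o[2])/d[2]
def pt(c,u,v): 
    r=ray(c,u,v)*c['range_z'][int(v),int(u)]; return c['T'][:3,:3]@r+c['T'][:3,3]
def cloud(c):
    v,u=np.mgrid[0:480,0:640]; K=np.array([[c['fx'],0,c['cx']],[0,c['fy'],c['cy']],[0,0,1.]])
    p=cv2.undistortPoints(np.stack([u,v],-1).reshape(-1,1,2).astype(float),K,np.array([float(c['k1']),0,0,0,0])).reshape(480,640,2)
    P=np.dstack([p,np.ones((480,640))])*c['range_z'][...,None]
    return P@c['T'][:3,:3].T+c['T'][:3,3]
E
python3 - <<'E'
from h import *
a=snap('top','top0.png');b=snap('scene','scene0.png')
o=get_obs();print(o,grip_point_offset)
for c in(a,b):print(c['T'].round(3),c['fx'],c['k1'])
E
```

```text
pics
{'time': 0.1, 'q': array([-6.72647371e+01,  5.00753742e+00,  1.00398243e+01,  9.50974619e+01,
        1.08924239e-03,  9.00008905e+01]), 'qd': array([-0.01639244, -0.02794728,  0.17804731, -0.13334258, -0.01601401,
       -0.06005882]), 'joint_efforts': array([-6.98535969e-04, -5.21560872e+01,  4.65652442e+01,  1.60572695e-02,
       -6.98284310e-06, -1.70426009e-06]), 'ee_pos': array([ 0.21249387, -0.50709205,  0.23066533]), 'tcp_rot': array([-9.00651750e+01,  1.08822874e-03, -1.57265629e+02]), 'wrist_force': array([-0.30570796,  0.8410489 ,  0.54458057]), 'torque': array([ 0.03753203, -0.05853534,  0.05057182]), 'opening': 0.08539881396835107} 0.0187
[[ 0.008 -0.988  0.157  0.425]
 [-1.    -0.009 -0.009 -0.033]
 [ 0.011 -0.157 -0.988  1.012]
 [ 0.     0.     0.     1.   ]] 486.5527922496672 -0.011997412636858211
[[-0.088  0.764 -0.639  1.183]
 [ 0.996  0.077 -0.044  0.011]
 [ 0.015 -0.64  -0.768  0.797]
 [ 0.     0.     0.     1.   ]] 451.41377372108735 0.012735623349469248
```

View pics/top0.png

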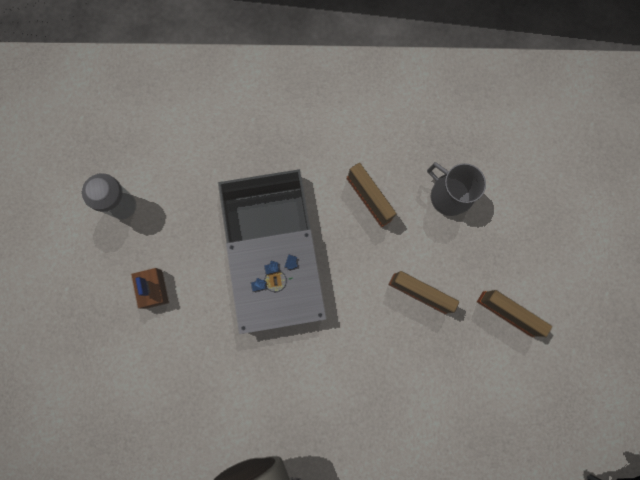

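View pics/scene0.png

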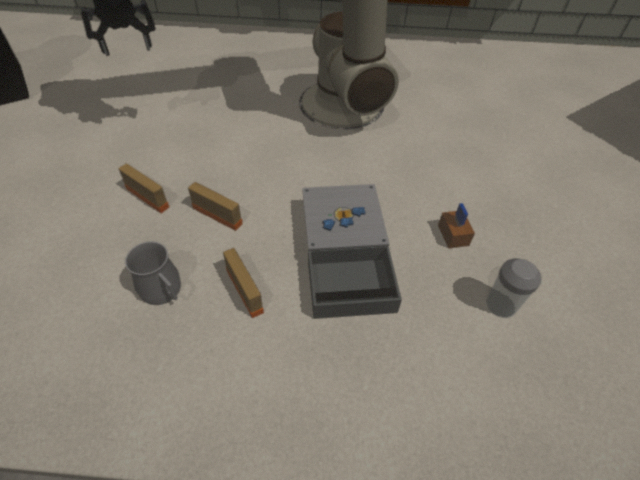

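Top view: scraper look-alikes are at (371,195), (424,292) and (514,313). The console is at about (276,281), with shards at (259,285), (272,267) and (291,262). The key stand is at (150,288), the shaker at (103,192) and the pitcher at (458,188). Next I'll measure them and crop closer.

Run:
```python
from h import *
a=load('top');b=load('scene')
P=cloud(a)
col=a['color'].astype(int)
hsv=cv2.cvtColor(a['color'],cv2.COLOR_BGR2HSV)
def rect(m,name):
    q=P[m]; 
    if len(q)<5: print(name,len(q));return
    r=cv2.minAreaRect((q[:,:2]*1000).astype(np.float32)); print(name,len(q),np.round(r[0],1),np.round(r[1],1),round(r[2],1),'z',q[:,2].mean().round(4),'dist',round(np.hypot(*r[0])))
v,u=np.mgrid[0:480,0:640]
for n,(uu,vv) in dict(A=(371,195),B=(424,292),C=(514,313)).items():
    rect((abs(u-uu)<45)&(abs(v-vv)<40)&(abs(P[...,2]-.07)<.006)&(a['range_z']>0),n)
rect((abs(u-276)<60)&(abs(v-281)<60)&(abs(P[...,2]-.06)<.004),'plate')
for n,(uu,vv) in dict(s1=(259,285),s2=(272,267),s3=(291,262)).items():
    rect((abs(u-uu)<11)&(abs(v-vv)<11)&(hsv[...,0]>95)&(hsv[...,0]<125)&(hsv[...,1]>110)&(P[...,2]>.055),n)
rect((abs(u-150)<30)&(abs(v-288)<30)&(abs(P[...,2]-.045)<.005),'stand')
rect((abs(u-145)<30)&(abs(v-288)<30)&(P[...,2]>.075),'keytop')
rect((abs(u-458)<40)&(abs(v-188)<40)&(P[...,2]>.095),'pitcher')
rect((abs(u-110)<40)&(abs(v-195)<40)&(P[...,2]>.10),'shaker')
for uv in[(232,247),(307,235),(321,315),(243,328)]: print('screw',on_z(a,*uv,.06).round(4))
c1=cv2.resize(a['color'][225:340,215:335],None,fx=5,fy=5,interpolation=2)[:575]
c2=cv2.resize(a['color'][255:320,120:180],None,fx=5,fy=5,interpolation=2)
c1=cv2.convertScaleAbs(c1[:, :],alpha=1.4);c2=cv2.convertScaleAbs(c2,alpha=1.4)
cv2.imwrite('pics/plate.png',c1)
o=np.hstack([cv2.resize(cv2.convertScaleAbs(a['color'][255:345,380:470],alpha=1.4),(400,400)),cv2.resize(cv2.convertScaleAbs(a['color'][250:325,115:190],alpha=1.4),(400,400))])
cv2.imwrite('pics/scrkey.png',o)
```

```text
A 842 [ 690.8 -164.2] [130.7  27.7] 34.5 z 0.0701 dist 710
B 910 [ 490.6 -267.6] [130.8  26.8] 62.8 z 0.0701 dist 559
C 928 [ 450.2 -448.7] [130.6  26.9] 56.9 z 0.0698 dist 636
plate 7288 [509.8  27.8] [180.5 170.2] 10.1 z 0.0606 dist 511
s1 79 [501.6  58.5] [16.2 21.2] 7.1 z 0.0675 dist 505
s2 83 [535.4  34.7] [18.9 20.8] 14.5 z 0.0676 dist 537
s3 86 [546.7  -3.7] [22.2 15.7] 0.7 z 0.0678 dist 547
stand 698 [494.6 282.4] [70.2 49. ] 14.8 z 0.0457 dist 570
keytop 143 [453.7 131.3] [332.3  31.9] 74.6 z 0.1723 dist 472
pitcher 388 [ 595.9 -187. ] [ 93.5 450.3] 36.3 z 0.1543 dist 625
shaker 1204 [545.2 187.9] [498.   70.8] 53.4 z 0.1446 dist 577
screw [0.5755 0.1137 0.06  ]
screw [ 0.6011 -0.0345  0.06  ]
screw [ 0.4436 -0.0631  0.06  ]
screw [0.4175 0.0873 0.06  ]
```

View pics/plate.png

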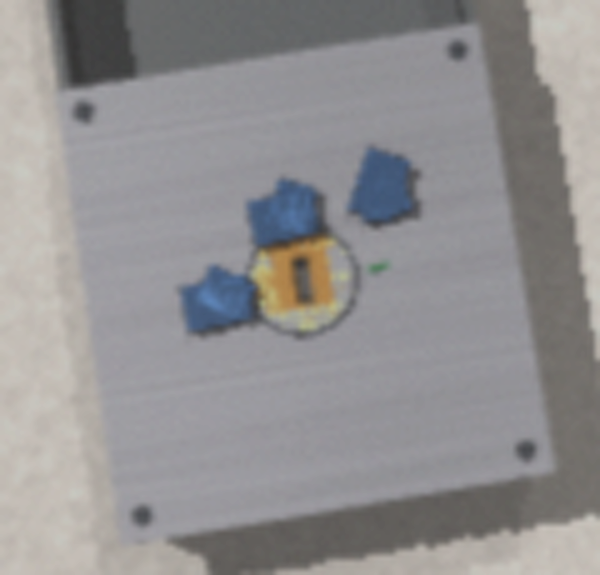

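View pics/scrkey.png

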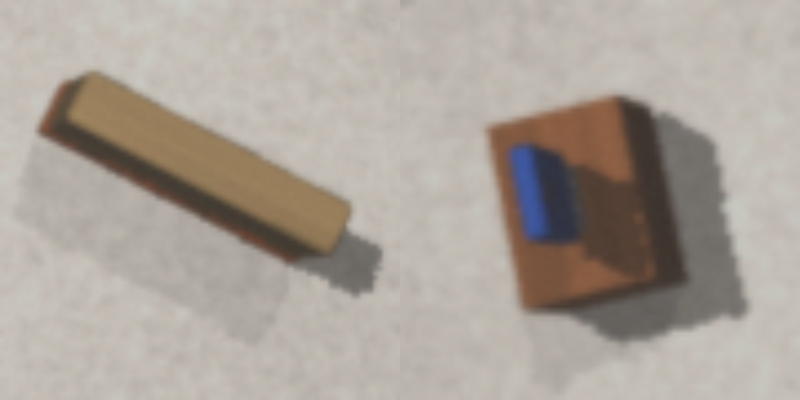

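Scraper choice: (371,195) is 710 mm from the base, (514,313) is 636 mm and (424,292) is 559 mm. I'm taking the one at (424,292), and the crop confirms wood with an orange foot. The plate crop shows three shards around the brass plug with the slot along the plate's x. The key crop shows the bow running along the stand's slot.

```bash
cat >> h.py <<'E'
from scipy.spatial.transform import Rotation as Ro
def go(x,y,z,yaw,o=None):
    o=o or get_obs(); R=Ro.from_euler('xyz',o['tcp_rot'],degrees=True).as_matrix()
    d=R.T@(np.array([x,y,z])-o['ee_pos']); t=-((yaw-o['tcp_rot'][2]+180)%360-180)
    print('t %.2f'%o['time'],'ee',o['ee_pos'].round(4),o['tcp_rot'].round(2),'F',o['wrist_force'].round(1),'op',round(o['opening'],4))
    print('  delta',d.round(4),'turn',round(t,2))
def W(px,py,c=(.5098,.0278),a=10.0):  # plate frame (m) -> world
    r=np.radians(a); return np.array([c[0]+px*np.cos(r)-py*np.sin(r), c[1]+px*np.sin(r)+py*np.cos(r)])
E
python3 - <<'E'
from h import *
a=load('top');P=cloud(a);v,u=np.mgrid[0:480,0:640]
X,Y,Z=P[...,0],P[...,1],P[...,2]
def r(m,n):
    q=P[m];t=cv2.minAreaRect((q[:,:2]*1000).astype(np.float32));print(n,len(q),np.round(t[0],1),np.round(t[1],1),round(t[2],1),q[:,2].mean().round(4))
n=abs(X-.4946)+abs(Y-.2824)<.08
r(n&(Z>.087)&(Z<.097),'keytop'); 
r((u>425)&(u<500)&(v>150)&(v<225)&(abs(Z-.105)<.004),'pitcher')
r((u>75)&(u<140)&(v>160)&(v<220)&(abs(Z-.13)<.004),'shaker')
print('keyway', [on_z(a,215+x/5,225+y/5,.06).round(4) for x,y in[(300,257),(306,303),(303,280),(250,282),(357,278),(303,228),(304,335)]])
print('start',W(-.068,0),'end',W(.09,0))
go(.4906,-.2676,.15,-117.2)
E
```

```text
keytop 95 [495.3 281.6] [34.1 10. ] 13.8 0.0911
pitcher 248 [ 699.  -339.8] [78.8 79.4] 65.1 0.1047
shaker 517 [671.6 358.8] [50.4 50.4] 61.0 0.1293
keyway [array([0.5179, 0.0275, 0.06  ]), array([0.4999, 0.0248, 0.06  ]), array([0.5089, 0.0262, 0.06  ]), array([0.5079, 0.0469, 0.06  ]), array([0.5098, 0.005 , 0.06  ]), array([0.5293, 0.0266, 0.06  ]), array([0.4874, 0.0254, 0.06  ])]
start [0.44283307 0.01599192] end [0.5984327  0.04342834]
t 0.10 ee [ 0.2125 -0.5071  0.2307] [ -90.07    0.   -157.27] F [-0.3  0.8  0.5] op 0.0854
  delta [-0.3491  0.0808 -0.1133] turn -40.07
```

>>> move_arm(deltas=[[[-0.045,0.01,-0.015,0],[-0.09,0.02,-0.03,0],[-0.135,0.03,-0.044,0],[-0.175,0.04,-0.057,0],[-0.175,0.04,-0.057,0]]], claw=0.0854)

```text
time: 0.6
ee_pos: [0.3544, -0.3837, 0.1895]
tcp_rot: [-90.2, 0.0, -157.0]
wrist_force: [0.4, -1.2, -0.1]
opening: 0.0852
```

>>> move_arm(deltas=[[[-0.045,0.01,-0.015,-8],[-0.09,0.02,-0.03,-16],[-0.135,0.03,-0.044,-24],[-0.174,0.041,-0.056,-32],[-0.174,0.041,-0.056,-40]]])

```text
time: 1.1
ee_pos: [0.4927, -0.2652, 0.148]
tcp_rot: [-90.2, 0.0, -116.7]
wrist_force: [-1.2, -0.1, -0.7]
opening: 0.0855
```

>>> move_arm(deltas=[[[0,0,0,0],[0,0,0,0]]])

```text
time: 1.3
ee_pos: [0.4904, -0.2687, 0.1504]
tcp_rot: [-90.0, -0.0, -117.5]
wrist_force: [-0.4, 1.1, -0.8]
opening: 0.0856
```

```bash
python3 -c "
from h import *
go(.4906,-.2676,.027,-117.2)"
```

```text
t 1.30 ee [ 0.4904 -0.2687  0.1504] [-9.0010e+01 -1.0000e-02 -1.1753e+02] F [-0.4  1.1 -0.8] op 0.0856
  delta [-0.001   0.1234 -0.0003] turn -0.33
```

>>> move_arm(deltas=[[[-0.001,0.03,0,0],[-0.001,0.065,0,0],[-0.001,0.1,0,0],[-0.001,0.123,0,0],[-0.001,0.123,0,0]]])

```text
time: 1.8
ee_pos: [0.4887, -0.2673, 0.0243]
tcp_rot: [-90.3, 0.0, -117.6]
wrist_force: [0.2, 0.8, 0.3]
opening: 0.0855
```

>>> move_arm(deltas=[[[0,0,0,0],[0,0,0,0],[0,0,0,0],[0,0,0,0],[0,0,0,0]]], claw=0.01, newtons=60)

```text
time: 2.3
ee_pos: [0.4918, -0.2676, 0.0285]
tcp_rot: [-89.9, -0.0, -117.3]
wrist_force: [-2.2, -0.4, 6.0]
opening: 0.0252
```

>>> move_arm(deltas=[[[0,0,0,0],[0,0,0,0],[0,0,0,0],[0,0,0,0]]])

```text
time: 2.7
ee_pos: [0.4918, -0.2676, 0.0285]
tcp_rot: [-89.9, -0.0, -117.3]
wrist_force: [-1.2, -1.0, 6.2]
opening: 0.0255
```

```bash
python3 -c "
from h import *
p=W(-.072,0)
go(.4906,-.2676,.15,-117.2);go(*p,.15,-80)"
```

```text
t 2.70 ee [ 0.4918 -0.2676  0.0285] [-8.9900e+01 -1.0000e-02 -1.1727e+02] F [-1.2 -1.   6.2] op 0.0255
  delta [ 0.0005 -0.1215 -0.0008] turn -0.07
t 2.70 ee [ 0.4918 -0.2676  0.0285] [-8.9900e+01 -1.0000e-02 -1.1727e+02] F [-1.2 -1.   6.2] op 0.0255
  delta [-0.2272 -0.1219 -0.1764] turn -37.27
```

>>> move_arm(deltas=[[[0,-0.02,0,0],[0,-0.05,0,0],[0,-0.085,0,0],[0,-0.1,0,0],[0,-0.1,0,0]]])

```text
time: 3.2
ee_pos: [0.4923, -0.2678, 0.1293]
tcp_rot: [-89.8, -0.0, -117.3]
wrist_force: [-0.5, 0.5, -3.3]
opening: 0.0253
```

>>> move_arm(deltas=[[[-0.02,0,-0.016,0],[-0.05,0,-0.038,0],[-0.08,0,-0.062,0],[-0.105,0,-0.082,0],[-0.114,0,-0.088,0]]])

```text
time: 3.7
ee_pos: [0.4639, -0.1233, 0.1253]
tcp_rot: [-90.2, -0.0, -117.2]
wrist_force: [0.5, -0.7, -2.1]
opening: 0.025
```

>>> move_arm(deltas=[[[-0.03,0,-0.024,-8],[-0.06,0,-0.047,-16],[-0.09,0,-0.07,-24],[-0.105,0,-0.082,-32],[-0.114,0,-0.088,-37.3]]])

```text
time: 4.2
ee_pos: [0.4386, 0.0173, 0.1258]
tcp_rot: [-90.1, 0.0, -79.6]
wrist_force: [0.7, -0.1, -1.5]
opening: 0.0254
```

>>> move_arm(deltas=[[[0,0,0,0],[0,0,0,0],[0,0,0,0]]])

```text
time: 4.5
ee_pos: [0.4393, 0.0153, 0.1267]
tcp_rot: [-90.0, -0.0, -80.1]
wrist_force: [-0.0, 0.4, -2.3]
opening: 0.0255
```

Run:
```python
from h import *
p=W(-.072,0)
go(*p,.090,-80)
c=snap('scene');P=cloud(c);hs=cv2.cvtColor(c['color'],cv2.COLOR_BGR2HSV)
cv2.imwrite('pics/held.png',cv2.resize(cv2.convertScaleAbs(c['color'][130:330,250:490],alpha=1.3),None,fx=3,fy=3))
```

```text
t 4.50 ee [0.4393 0.0153 0.1267] [-9.005e+01 -1.000e-02 -8.013e+01] F [-0.   0.4 -2.3] op 0.0255
  delta [-0.0001  0.0367 -0.0003] turn -0.13
```

View pics/held.png

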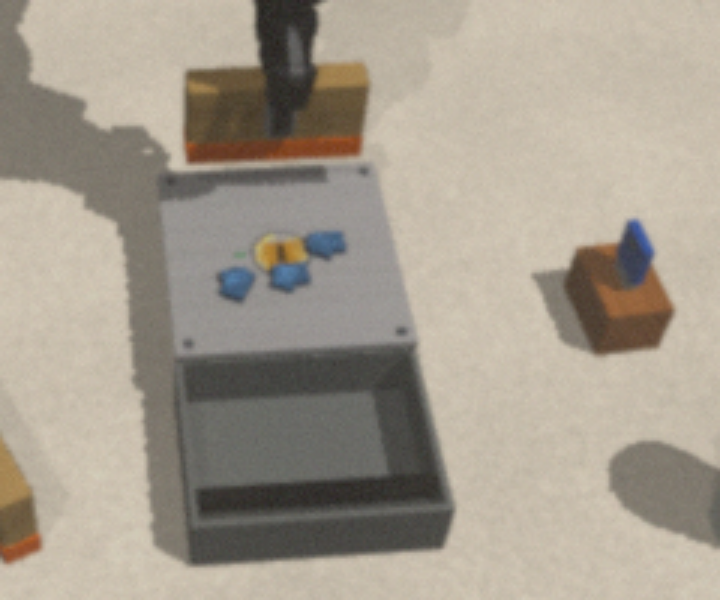

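View: the scraper is held level behind the plate's near edge (bottom edge at about (275,158)), and the three shards lie ahead of it. Lowering now.

>>> move_arm(deltas=[[[0,0.015,0,0],[0,0.03,0,0],[0,0.0345,0,0],[0,0.0345,0,0]]])

```text
time: 4.95
ee_pos: [0.4384, 0.0159, 0.0913]
tcp_rot: [-90.1, 0.0, -80.0]
wrist_force: [0.0, 0.3, -2.2]
opening: 0.0253
```

>>> move_arm(deltas=[[[0,0.001,0,0],[0,0.002,0,0],[0,0.002,0,0]]])

```text
time: 5.25
ee_pos: [0.4394, 0.0161, 0.0911]
tcp_rot: [-90.0, -0.0, -80.0]
wrist_force: [-0.1, -0.0, -2.3]
opening: 0.0257
```

Run:
```python
from h import *
go(*W(.09,0),.090,-80)
```

```text
t 5.25 ee [0.4394 0.0161 0.0911] [-89.97  -0.   -79.97] F [-0.1 -0.  -2.3] op 0.0257
  delta [0.0008 0.0012 0.1614] turn 0.03
```

>>> move_arm(deltas=[[[0,0.001,0.004,0],[0,0.001,0.012,0],[0,0.001,0.022,0],[0,0.001,0.032,0],[0,0.001,0.042,0]]])

```text
time: 5.75
ee_pos: [0.4816, 0.0235, 0.0897]
tcp_rot: [-90.0, 0.0, -80.0]
wrist_force: [-0.0, 1.3, -1.8]
opening: 0.0254
```

>>> move_arm(deltas=[[[0,0,0.01,0],[0,0,0.02,0],[0,0,0.03,0],[0,0,0.04,0],[0,0,0.05,0]]])

```text
time: 6.25
ee_pos: [0.5306, 0.0322, 0.0897]
tcp_rot: [-90.0, -0.0, -80.0]
wrist_force: [0.3, -0.3, -2.1]
opening: 0.0253
```

>>> move_arm(deltas=[[[0,0,0.01,0],[0,0,0.02,0],[0,0,0.03,0],[0,0,0.04,0],[0,0,0.05,0]]])

```text
time: 6.75
ee_pos: [0.5799, 0.0409, 0.0898]
tcp_rot: [-90.0, -0.0, -80.0]
wrist_force: [-0.3, 1.1, -1.9]
opening: 0.0253
```

>>> move_arm(deltas=[[[0,0,0.01,0],[0,0,0.02,0],[0,0,0.026,0],[0,0,0.026,0]]])

```text
time: 7.15
ee_pos: [0.6053, 0.0454, 0.0895]
tcp_rot: [-90.0, 0.0, -80.0]
wrist_force: [-0.1, -0.5, -2.8]
opening: 0.0256
```

Run:
```python
from h import *
go(*W(.09,0),.090,-80)
c=snap('scene')
cv2.imwrite('pics/swept.png',cv2.resize(cv2.convertScaleAbs(c['color'][130:330,250:490],alpha=1.3),None,fx=3,fy=3))
```

```text
t 7.15 ee [0.6053 0.0454 0.0895] [-90.01   0.   -79.96] F [-0.1 -0.5 -2.8] op 0.0256
  delta [ 0.0007 -0.0005 -0.0071] turn 0.04
```

View pics/swept.png

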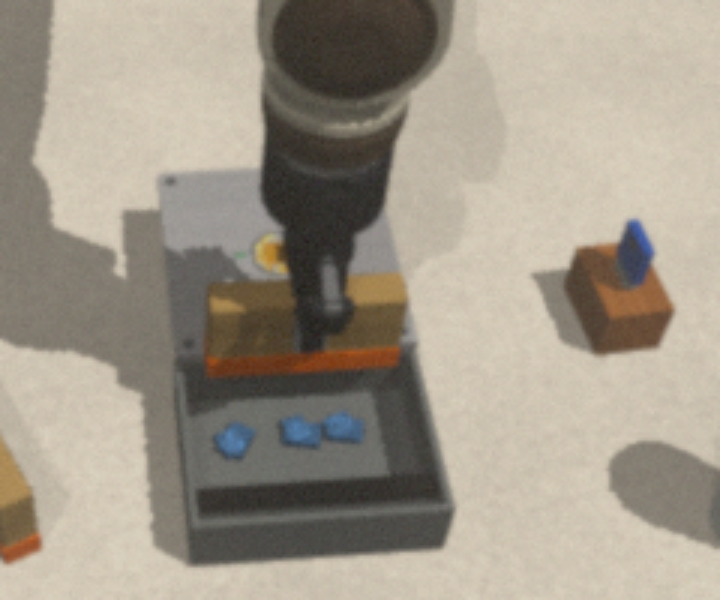

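View: all three shards are on the box floor, at (235,440), (301,432) and (344,426), and the plate is clear. I'll set the scraper on the bench at about (0.46,-0.24).

>>> move_arm(deltas=[[[0,-0.015,0,0],[0,-0.035,0,0],[0,-0.04,0,0]]])

```text
time: 7.5
ee_pos: [0.6054, 0.0453, 0.1333]
tcp_rot: [-89.8, -0.0, -80.0]
wrist_force: [-0.2, -0.4, -1.0]
opening: 0.0255
```

>>> move_arm(deltas=[[[0.02,0,-0.015,0],[0.05,0,-0.037,0],[0.08,0,-0.06,0],[0.11,0,-0.083,0],[0.128,0,-0.096,0]]])

```text
time: 8.0
ee_pos: [0.531, -0.0994, 0.1303]
tcp_rot: [-90.0, -0.0, -80.0]
wrist_force: [0.7, 0.1, -2.1]
opening: 0.0251
```

>>> move_arm(deltas=[[[0.03,0,-0.023,0],[0.06,0,-0.045,0],[0.09,0,-0.068,0],[0.115,0,-0.086,0],[0.128,0,-0.096,0]]])

```text
time: 8.5
ee_pos: [0.4589, -0.2421, 0.1303]
tcp_rot: [-90.0, -0.0, -80.1]
wrist_force: [1.2, -0.6, -1.1]
opening: 0.0254
```

>>> move_arm(deltas=[[[0,0.025,0,0],[0,0.055,0,0],[0,0.085,0,0],[0,0.095,0,0],[0,0.097,0,0]]])

```text
time: 9.0
ee_pos: [0.4595, -0.2399, 0.0321]
tcp_rot: [-90.1, 0.1, -80.0]
wrist_force: [0.4, 0.1, -1.3]
opening: 0.025
```

>>> move_arm(deltas=[[[0,0,0,0],[0,0,0,0]]])

```text
time: 9.2
ee_pos: [0.4611, -0.2406, 0.0345]
tcp_rot: [-89.9, -0.1, -80.0]
wrist_force: [0.5, 0.2, -1.9]
opening: 0.0254
```

Run:
```python
from h import *
go(.46,-.24,.0285,-80)
```

```text
t 9.20 ee [ 0.4611 -0.2406  0.0345] [-8.989e+01 -8.000e-02 -7.996e+01] F [ 0.5  0.2 -1.9] op 0.0254
  delta [-0.0008  0.006  -0.001 ] turn 0.04
```

>>> move_arm(deltas=[[[0,0.002,0,0],[0,0.004,0,0],[0,0.0055,0,0],[0,0.0055,0,0],[0,0.0055,0,0]]])

```text
time: 9.7
ee_pos: [0.4605, -0.2404, 0.0285]
tcp_rot: [-89.9, -0.0, -80.0]
wrist_force: [-3.0, 1.9, 7.5]
opening: 0.0254
```

Run:
```python
from h import *
go(.4950,.2820,.17,14.3)
```

```text
t 9.70 ee [ 0.4605 -0.2404  0.0285] [-8.994e+01 -5.000e-02 -7.997e+01] F [-3.   1.9  7.5] op 0.0254
  delta [-0.5083 -0.1417  0.1251] turn -94.27
```

>>> move_arm(deltas=[[[0,0,0,0],[0,0,0,0],[0,0,0,0],[0,0,0,0],[0,0,0,0]]], claw=0.06)

```text
time: 10.2
ee_pos: [0.4602, -0.2402, 0.0272]
tcp_rot: [-90.0, 0.0, -80.0]
wrist_force: [0.9, 0.8, -1.0]
opening: 0.0601
```

>>> move_arm(deltas=[[[0,-0.02,0,0],[0,-0.06,0,0],[0,-0.1,0,0],[0,-0.135,0,0],[0,-0.142,0,0]]])

```text
time: 10.7
ee_pos: [0.4615, -0.241, 0.1737]
tcp_rot: [-89.7, -0.2, -80.0]
wrist_force: [0.4, -1.4, -0.3]
opening: 0.06
```

>>> move_arm(deltas=[[[-0.03,0,0.007,0],[-0.07,0,0.017,0],[-0.11,0,0.027,0],[-0.15,0,0.037,0],[-0.19,0,0.047,0]]])

```text
time: 11.2
ee_pos: [0.473, -0.0435, 0.1686]
tcp_rot: [-90.0, 0.0, -80.0]
wrist_force: [0.6, 0.2, 0.6]
opening: 0.0601
```

>>> move_arm(deltas=[[[-0.04,0,0.01,0],[-0.08,0,0.02,0],[-0.12,0,0.03,0],[-0.16,0,0.04,0],[-0.2,0,0.05,0]]])

```text
time: 11.7
ee_pos: [0.4874, 0.1624, 0.1686]
tcp_rot: [-90.0, -0.0, -80.0]
wrist_force: [1.0, 0.0, -0.3]
opening: 0.06
```

>>> move_arm(deltas=[[[-0.04,0,0.01,-8],[-0.08,0,0.02,-16],[-0.11,0,0.027,-24],[-0.118,0,0.028,-32],[-0.118,0,0.028,-40]]])

```text
time: 12.2
ee_pos: [0.4943, 0.2833, 0.1678]
tcp_rot: [-90.1, 0.0, -39.5]
wrist_force: [0.2, -0.5, -0.1]
opening: 0.0601
```

>>> move_arm(deltas=[[[0,0,0,-8],[0,0,0,-16],[0,0,0,-24],[0,0,0,-32],[0,0,0,-40]]])

```text
time: 12.7
ee_pos: [0.4946, 0.2817, 0.1683]
tcp_rot: [-90.0, 0.1, 0.4]
wrist_force: [1.2, 0.3, 0.3]
opening: 0.0599
```

>>> move_arm(deltas=[[[0,0,0,-8],[0,0,0,-14.3],[0,0,0,-14.3],[0,0,0,-14.3]]])

```text
time: 13.1
ee_pos: [0.4946, 0.2817, 0.1687]
tcp_rot: [-90.0, 0.0, 14.1]
wrist_force: [-0.3, -0.4, -0.5]
opening: 0.0599
```

Run:
```python
from h import *
go(.4950,.2820,.058,14.3)
```

```text
t 13.10 ee [0.4946 0.2817 0.1687] [-9.001e+01  4.000e-02  1.414e+01] F [-0.3 -0.4 -0.5] op 0.0599
  delta [0.0005 0.1107 0.0002] turn -0.16
```

>>> move_arm(deltas=[[[0.0005,0.03,0,0],[0.0005,0.065,0,0],[0.0005,0.095,0,0],[0.0005,0.11,0,0],[0.0005,0.11,0,0]]])

```text
time: 13.6
ee_pos: [0.4942, 0.2812, 0.0572]
tcp_rot: [-90.1, 0.2, 14.2]
wrist_force: [0.0, -0.6, -0.5]
opening: 0.0598
```

>>> move_arm(deltas=[[[0,0,0,0],[0,0,0,0],[0,0,0,0],[0,0,0,0],[0,0,0,0]]], claw=0.0, newtons=25)

```text
time: 14.1
ee_pos: [0.4959, 0.2822, 0.0606]
tcp_rot: [-90.0, -0.1, 14.3]
wrist_force: [-0.1, -0.5, 6.2]
opening: 0.0087
```

>>> move_arm(deltas=[[[0,0,0,0],[0,0,0,0],[0,0,0,0],[0,0,0,0]]])

```text
time: 14.5
ee_pos: [0.4959, 0.2822, 0.0606]
tcp_rot: [-90.0, -0.1, 14.3]
wrist_force: [-0.5, 0.0, 6.1]
opening: 0.0083
```

Run:
```python
from h import *
go(.4950,.2820,.058,14.3)
print(get_obs()['torque'])
```

```text
t 14.50 ee [0.4959 0.2822 0.0606] [-89.97  -0.12  14.33] F [-0.5  0.   6.1] op 0.0083
  delta [-0.0009  0.0026 -0.    ] turn 0.03
[-0.02678093  0.09214048 -0.03280472]
```

>>> move_arm(deltas=[[[0,0,0,0],[0,0,0,0],[0,0,0,0]]], newtons=100)

```text
time: 14.8
ee_pos: [0.496, 0.2823, 0.0608]
tcp_rot: [-90.0, -0.1, 14.3]
wrist_force: [0.4, -0.2, 7.0]
opening: 0.0072
```

>>> move_arm(deltas=[[[0,-0.015,0,0],[0,-0.03,0,0],[0,-0.055,0,0],[0,-0.08,0,0],[0,-0.08,0,0]]])

```text
time: 15.3
ee_pos: [0.4966, 0.2827, 0.1443]
tcp_rot: [-89.9, -0.3, 14.3]
wrist_force: [-0.8, 0.8, 0.0]
opening: 0.0076
```

>>> move_arm(deltas=[[[0,0,0,0],[0,0,0,0]]])

```text
time: 15.5
ee_pos: [0.4949, 0.2817, 0.1386]
tcp_rot: [-90.0, 0.1, 14.3]
wrist_force: [-0.3, 0.9, -0.8]
opening: 0.0077
```

Run:
```python
from h import *
go(.5100,.0277,.125,10)
```

```text
t 15.50 ee [0.4949 0.2817 0.1386] [-9.002e+01  7.000e-02  1.433e+01] F [-0.3  0.9 -0.8] op 0.0077
  delta [-0.0482  0.0137 -0.2498] turn 4.33
```

>>> move_arm(deltas=[[[-0.006,0,-0.03,0],[-0.013,0,-0.07,0],[-0.021,0,-0.11,0],[-0.029,0,-0.15,0],[-0.036,0,-0.19,0]]])

```text
time: 16.0
ee_pos: [0.5066, 0.0873, 0.1382]
tcp_rot: [-90.0, 0.1, 14.4]
wrist_force: [2.0, -0.1, -1.2]
opening: 0.0073
```

>>> move_arm(deltas=[[[-0.006,0,-0.03,4.3],[-0.011,0,-0.055,4.3],[-0.0122,0,-0.0598,4.3],[-0.0122,0,-0.0598,4.3],[-0.0122,0,-0.0598,4.3]]])

```text
time: 16.5
ee_pos: [0.5101, 0.0285, 0.1388]
tcp_rot: [-90.0, 0.1, 10.1]
wrist_force: [0.7, 0.0, -1.1]
opening: 0.0077
```

>>> move_arm(deltas=[[[0,0,0,0],[0,0,0,0],[0,0,0,0]]])

```text
time: 16.8
ee_pos: [0.5104, 0.0285, 0.1393]
tcp_rot: [-90.0, 0.0, 10.1]
wrist_force: [-0.3, 1.4, -1.3]
opening: 0.0075
```

Run:
```python
from h import *
go(.5100,.0277,.11,10)
c=snap('scene');t=snap('top')
a=cv2.resize(cv2.convertScaleAbs(c['color'][160:240,300:390],alpha=1.4),(630,560),interpolation=2)
cv2.imwrite('pics/key_over.png',a)
```

```text
t 16.80 ee [0.5104 0.0285 0.1393] [-90.     0.    10.09] F [-0.3  1.4 -1.3] op 0.0075
  delta [-0.0005  0.0293 -0.0008] turn 0.09
```

View pics/key_over.png

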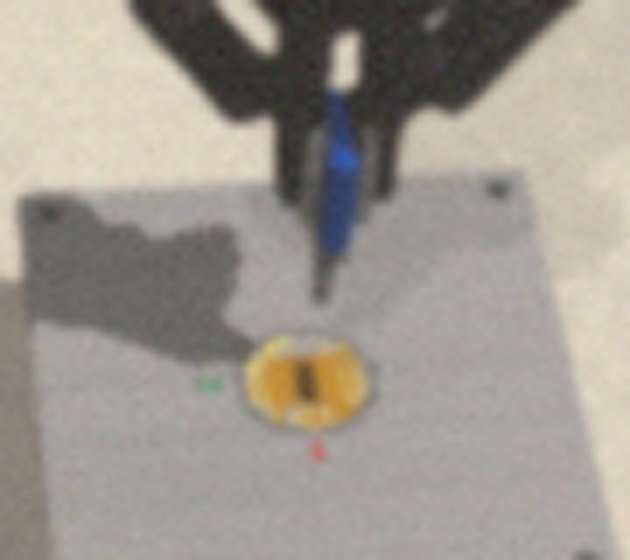

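Run:
```python
from h import *
c=load('scene')
m=lambda x,y,z:on_z(c,300+(x+.5)/7-.5,160+(y+.5)/7-.5,z)
k=m(320,300,.0977);s=m(307,383,.06);s1=m(307,362,.06);s2=m(307,402,.06);d=[m(246,382,.06),m(372,380,.06)]
print(k,s,s1,s2,d)
yv=np.array([-np.sin(np.radians(10)),np.cos(np.radians(10)),0]);xv=np.array([yv[1],-yv[0],0])
print('key - slot along y',(k-s)@yv,'x',(k-s)@xv)
c=load('top');K=c['color'][255:310,245:305]
# dark slot / key from top: list keyway again
```

```text
[0.5090658  0.02888951 0.0977    ] [0.50926174 0.02736246 0.06      ] [0.50028078 0.02694195 0.06      ] [0.51729905 0.02773874 0.06      ] [array([0.51079073, 0.00819795, 0.06      ]), array([0.50590022, 0.04772863, 0.06      ])]
key - slot along y 0.0015378733899555732 x 7.220549470663697e-05
```

View: the key hangs vertical, tip at about (320,300), above the slot at (307,383). It is about 1.2 mm too far along +y, so I'll correct that and go down.

>>> move_arm(deltas=[[[0,0.012,-0.0012,0],[0,0.024,-0.0012,0],[0,0.034,-0.0012,0],[0,0.034,-0.0012,0],[0,0.034,-0.0012,0]]])

```text
time: 17.4
ee_pos: [0.5103, 0.0267, 0.1049]
tcp_rot: [-90.0, 0.0, 10.0]
wrist_force: [0.6, -0.2, -1.3]
opening: 0.0074
```

>>> move_arm(deltas=[[[0,0.001,0,0],[0,0.002,0,0],[0,0.003,0,0],[0,0.004,0,0],[0,0.004,0,0]]])

```text
time: 17.9
ee_pos: [0.5106, 0.0268, 0.1012]
tcp_rot: [-90.0, 0.0, 10.0]
wrist_force: [-0.6, 0.4, -0.5]
opening: 0.0075
```

Run:
```python
from h import *
go(.5100,.0275,.0756,10);print(get_obs()['torque'])
```

```text
t 17.90 ee [0.5106 0.0268 0.1012] [-90.     0.    10.04] F [-0.6  0.4 -0.5] op 0.0075
  delta [-0.0005  0.0256  0.0008] turn 0.04
[0.01647515 0.04281621 0.00607938]
```

>>> move_arm(deltas=[[[0,0.001,0,0],[0,0.002,0,0],[0,0.003,0,0],[0,0.003,0,0]]])

```text
time: 18.3
ee_pos: [0.5105, 0.0267, 0.0981]
tcp_rot: [-90.0, 0.0, 10.0]
wrist_force: [0.2, 0.2, -0.9]
opening: 0.0073
```

>>> move_arm(deltas=[[[0,0.001,0,0],[0,0.002,0,0],[0,0.003,0,0],[0,0.004,0,0],[0,0.004,0,0]]])

```text
time: 18.8
ee_pos: [0.5105, 0.0267, 0.0941]
tcp_rot: [-90.0, 0.0, 10.0]
wrist_force: [-0.3, -1.3, -2.0]
opening: 0.0071
```

Run:
```python
from h import *
go(.5100,.0275,.0756,10);print(get_obs()['torque'])
```

```text
t 18.80 ee [0.5105 0.0267 0.0941] [-9.000e+01  1.000e-02  1.003e+01] F [-0.3 -1.3 -2. ] op 0.0071
  delta [-0.0004  0.0185  0.0008] turn 0.03
[ 0.01788319 -0.05478116 -0.03876462]
```

>>> move_arm(deltas=[[[0,0.001,0,2],[0,0.002,0,-2],[0,0.003,0,2],[0,0.004,0,-2],[0,0.005,0,0]]])

```text
time: 19.3
ee_pos: [0.5106, 0.0267, 0.0893]
tcp_rot: [-90.0, -0.0, 10.1]
wrist_force: [-0.5, -0.1, -2.3]
opening: 0.0075
```

>>> move_arm(deltas=[[[0,0.001,0,2],[0,0.002,0,-2],[0,0.003,0,2],[0,0.004,0,-2],[0,0.005,0,0]]])

```text
time: 19.8
ee_pos: [0.5101, 0.0267, 0.085]
tcp_rot: [-90.0, 0.0, 10.1]
wrist_force: [-7.0, 0.9, 10.0]
opening: 0.0075
```

>>> move_arm(deltas=[[[-0.0008,0.0005,0,3],[-0.0008,0.001,0,-3],[-0.0008,0.0015,0,3],[-0.0008,0.002,0,-3],[-0.0008,0.0025,0,0]]])

```text
time: 20.3
ee_pos: [0.5097, 0.0267, 0.0828]
tcp_rot: [-90.0, -0.0, 10.2]
wrist_force: [-4.8, 0.6, 7.1]
opening: 0.0072
```

>>> move_arm(deltas=[[[0,0.0005,0,3],[0,0.001,0,-3],[0,0.0015,0,3],[0,0.002,0,-3],[0,0.0025,0,0]]])

```text
time: 20.8
ee_pos: [0.5103, 0.0269, 0.0807]
tcp_rot: [-90.0, -0.1, 10.2]
wrist_force: [-2.5, 1.9, 9.7]
opening: 0.0076
```

Run:
```python
from h import *
go(.5100,.0267,.0756,10);print(get_obs()['torque'])
```

```text
t 20.80 ee [0.5103 0.0269 0.0807] [-89.98  -0.11  10.23] F [-2.5  1.9  9.7] op 0.0076
  delta [-0.0003  0.0051 -0.0002] turn 0.23
[0.27096772 0.57108487 0.05393005]
```

Moving as expected, with 5 mm to go.

>>> move_arm(deltas=[[[0,0.0005,0,3],[0,0.001,0,-3],[0,0.0015,0,3],[0,0.002,0,-3],[0,0.0025,0,0]]])

```text
time: 21.3
ee_pos: [0.5109, 0.0269, 0.0789]
tcp_rot: [-90.0, -0.2, 10.2]
wrist_force: [-1.9, -0.1, 12.7]
opening: 0.0077
```

>>> move_arm(deltas=[[[-0.0003,0.0005,0,3],[-0.0003,0.001,0,-3],[-0.0003,0.0015,0,3],[-0.0003,0.002,0,-3],[-0.0003,0.0025,0,0]]])

```text
time: 21.8
ee_pos: [0.511, 0.0265, 0.0766]
tcp_rot: [-90.1, -0.2, 10.2]
wrist_force: [-0.7, -1.5, 12.8]
opening: 0.0074
```

Run:
```python
from h import *
go(.5100,.0267,.0756,10);print(get_obs()['torque'])
```

```text
t 21.80 ee [0.511  0.0265 0.0766] [-90.06  -0.25  10.22] F [-0.7 -1.5 12.8] op 0.0074
  delta [-0.001   0.001   0.0004] turn 0.22
[-0.33896425  0.15981076  0.04417376]
```

>>> move_arm(deltas=[[[-0.0003,0.0005,0,3],[-0.0003,0.001,0,-3],[-0.0003,0.0015,0,3],[-0.0003,0.002,0,-3],[-0.0003,0.002,0,0]]])

```text
time: 22.3
ee_pos: [0.5109, 0.0265, 0.0756]
tcp_rot: [-90.1, -0.3, 10.2]
wrist_force: [-2.8, -1.7, 19.5]
opening: 0.0077
```

>>> move_arm(deltas=[[[-0.0003,0.0005,0,3],[-0.0003,0.001,0,-3],[-0.0003,0.0015,0,3],[-0.0003,0.0015,0,-3],[-0.0003,0.0015,0,0]]])

```text
time: 22.8
ee_pos: [0.5111, 0.0265, 0.0755]
tcp_rot: [-90.1, -0.4, 10.2]
wrist_force: [-5.5, -0.3, 29.7]
opening: 0.0073
```

Run:
```python
from h import *
go(.5100,.0267,.0756,10);print(get_obs()['torque'])
```

```text
t 22.80 ee [0.5111 0.0265 0.0755] [-90.06  -0.4   10.22] F [-5.5 -0.3 29.7] op 0.0073
  delta [-0.001  -0.0001  0.0004] turn 0.22
[-0.22328365  1.25923221  0.12916482]
```

Home: z stalled at 75.5 mm as predicted, with the force rising to 30 N. I'll ease the push and turn clockwise.

>>> move_arm(deltas=[[[0,-0.001,0,0],[0,-0.0018,0,4],[0,-0.0018,0,10],[0,-0.0018,0,16],[0,-0.0018,0,22]]], newtons=120)

```text
time: 23.3
ee_pos: [0.5108, 0.026, 0.0756]
tcp_rot: [-90.0, -0.3, -12.2]
wrist_force: [-0.5, -3.4, 16.5]
opening: 0.0072
```

Run:
```python
from h import *
go(.5105,.0267,.0756,-90);print(get_obs()['torque'],get_obs()['q'])
```

```text
t 23.30 ee [0.5108 0.026  0.0756] [-89.99  -0.33 -12.23] F [-0.5 -3.4 16.5] op 0.0072
  delta [-0.0005  0.      0.0007] turn 77.77
[-0.85836073  0.19700318  0.13393649] [  2.95373097  -0.7485145  -13.03932851  77.39051867  -0.07956736
  15.18087265]
```

>>> move_arm(deltas=[[[0,0,0,6],[0,0,0,12],[0,0,0,18],[0,0,0,24],[0,0,0,24]]])

```text
time: 23.8
ee_pos: [0.5106, 0.0255, 0.0756]
tcp_rot: [-89.9, -0.3, -36.2]
wrist_force: [-1.4, -5.8, 17.6]
opening: 0.0071
```

>>> move_arm(deltas=[[[0,0,0,6],[0,0,0,12],[0,0,0,18],[0,0,0,24],[0,0,0,24]]])

```text
time: 24.3
ee_pos: [0.5101, 0.0251, 0.0756]
tcp_rot: [-89.9, -0.3, -60.2]
wrist_force: [-3.9, -8.7, 18.8]
opening: 0.0073
```

Run:
```python
from h import *
go(.5105,.0267,.0756,-90);print(get_obs()['torque'],get_obs()['q'])
```

```text
t 24.30 ee [0.5101 0.0251 0.0756] [-89.87  -0.26 -60.23] F [-3.9 -8.7 18.8] op 0.0073
  delta [-0.0012 -0.      0.0011] turn 29.77
[-1.75986386  1.01211228  0.02791601] [  2.91695861  -0.76228865 -13.05405429  77.47397974  -0.17821652
  63.14248363]
```

>>> move_arm(deltas=[[[0.0006,0,-0.0008,6],[0.0012,0,-0.0016,12],[0.0012,0,-0.0016,18],[0.0012,0,-0.0016,24],[0.0012,0,-0.0016,24]]])

```text
time: 24.8
ee_pos: [0.5099, 0.0248, 0.0756]
tcp_rot: [-89.7, -0.0, -84.2]
wrist_force: [-1.1, 1.2, 18.4]
opening: 0.0074
```

Run:
```python
from h import *
go(.5100,.025,.0756,-90);print(get_obs()['torque'],get_obs()['q'])
```

```text
t 24.80 ee [0.5099 0.0248 0.0756] [-89.69  -0.   -84.16] F [-1.1  1.2 18.4] op 0.0074
  delta [-0.0002  0.      0.0002] turn 5.84
[0.1265139  0.46373568 0.0963582 ] [ 2.77850855e+00 -8.75533620e-01 -1.31607065e+01  7.74098585e+01
  1.23148636e-02  8.69375949e+01]
```

>>> move_arm(deltas=[[[0,0,0,2],[0,0,0,4],[0,0,0,4],[0,0,0,4],[0,0,0,4]]])

```text
time: 25.3
ee_pos: [0.5096, 0.0248, 0.0757]
tcp_rot: [-89.7, 0.0, -88.0]
wrist_force: [-3.6, 1.5, 18.2]
opening: 0.0071
```

Run:
```python
from h import *
go(.5100,.025,.0756,-90);print(get_obs()['torque'])
```

```text
t 25.30 ee [0.5096 0.0248 0.0757] [-8.972e+01  2.000e-02 -8.795e+01] F [-3.6  1.5 18.2] op 0.0071
  delta [-0.0002  0.0001  0.0004] turn 2.05
[0.0878188  0.74197369 0.09739038]
```

>>> move_arm(deltas=[[[0,0,0,2],[0,0,0,4],[0,0,0,4],[0,0,0,4],[0,0,0,4]]])

```text
time: 25.8
ee_pos: [0.5094, 0.0248, 0.0756]
tcp_rot: [-89.8, 0.0, -91.9]
wrist_force: [-4.5, 1.0, 19.0]
opening: 0.0071
```

Run:
```python
from h import *
go(.5100,.025,.0756,-90);print(get_obs()['torque'])
c=snap('scene');t=snap('top')
a=cv2.resize(cv2.convertScaleAbs(c['color'][160:240,300:390],alpha=1.4),(630,560),interpolation=2)
cv2.imwrite('pics/turned.png',a)
```

```text
t 25.80 ee [0.5094 0.0248 0.0756] [-8.975e+01  3.000e-02 -9.194e+01] F [-4.5  1.  19. ] op 0.0071
  delta [-0.0002  0.      0.0006] turn -1.94
[0.04110994 1.00002777 0.23307095]
```

View pics/turned.png

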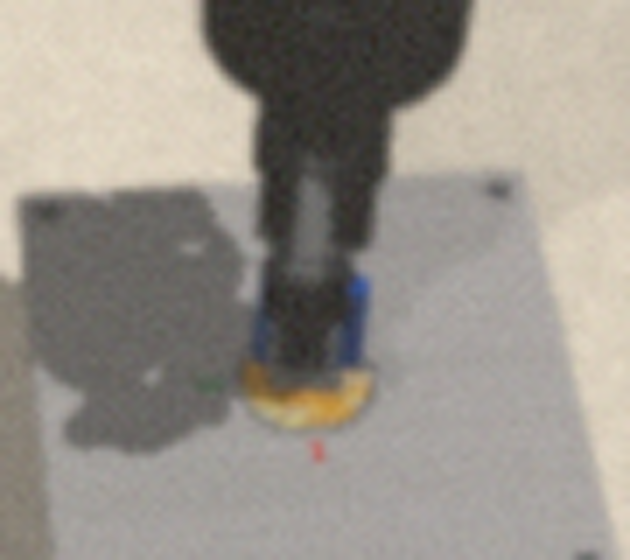

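View: the key is seated and turned so the bow lies across the plate. The turning moment jumped from 0.10 to 0.23 N m, which suggests the stop. I'll add a little more turn to confirm.

>>> move_arm(deltas=[[[0,0,-0.0006,2],[0,0,-0.001,3],[0,0,-0.001,3],[0,0,-0.001,3],[0,0,-0.001,3]]])

```text
time: 26.4
ee_pos: [0.5092, 0.0248, 0.0756]
tcp_rot: [-89.7, 0.0, -94.9]
wrist_force: [-0.1, 0.9, 16.8]
opening: 0.0074
```

Run:
```python
from h import *
go(.5100,.025,.0756,-90);print(get_obs()['torque'])
```

```text
t 26.40 ee [0.5092 0.0248 0.0756] [-8.967e+01  4.000e-02 -9.492e+01] F [-0.1  0.9 16.8] op 0.0074
  delta [-0.0003  0.      0.0008] turn -4.92
[-0.16780858  0.08935586  0.50059272]
```

>>> move_arm(deltas=[[[0,0,0,0],[0,0,0,0],[0,0,0,0],[0,0,0,0],[0,0,0,0]]])

```text
time: 26.9
ee_pos: [0.5091, 0.0248, 0.0756]
tcp_rot: [-89.7, 0.0, -94.9]
wrist_force: [0.6, -0.2, 16.4]
opening: 0.0071
```

>>> move_arm(deltas=[[[0,0,0,0],[0,0,0,0],[0,0,0,0],[0,0,0,0],[0,0,0,0]]])

```text
time: 27.4
ee_pos: [0.5092, 0.0248, 0.0757]
tcp_rot: [-89.7, 0.0, -94.9]
wrist_force: [-0.2, 0.1, 15.9]
opening: 0.0075
```

Run:
```python
from h import *
go(.5100,.025,.0756,-90);print(get_obs()['torque'])
c=snap('scene','final.png')
```

```text
t 27.40 ee [0.5092 0.0248 0.0757] [-8.967e+01  4.000e-02 -9.492e+01] F [-0.2  0.1 15.9] op 0.0075
  delta [-0.0003  0.0001  0.0008] turn -4.92
[-0.04314934  0.14594994  0.50982852]
```

View pics/final.png

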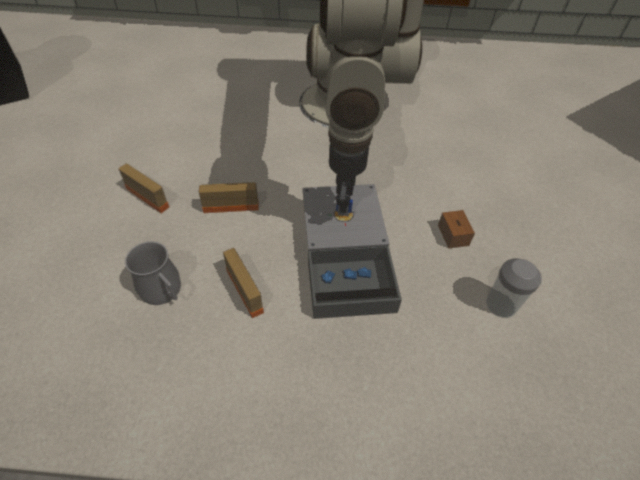

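View: the shards are in the box at (328,277), (350,273) and (364,272). The scraper stands on the bench at (229,197), the pitcher and shaker are unmoved, and the key is held in the lock at (345,205). Torque is steady, so I'm handing in.

```bash
python3 -c "
from h import *
print(job_done())"
```

```text
the job is handed in; nothing more can be done
None
```

I finished all the steps in the order asked and handed the job in at about 27 s of the 72 s allowed. No verdict is reported.

- **Shards:** I gripped the scraper nearest the base and swept all three shards into the knock box in one pass. The last picture shows all three on the box floor. By the planned heights the finger tips stayed about 30 mm above the plate.
- **Scraper and bystanders:** The scraper stands upright on the bench at about (0.46, -0.24), clear of the console. The pitcher and the glass shaker look unmoved in the pictures.
- **Key in the lock:** I wiggled the key past the pins. It stopped at a tool height of 75.6 mm, as predicted for fully home, and the down force then rose to 30 N.
- **Turn:** The tool turned 105° clockwise. The moment rose from 0.10 to 0.51 N m, well above the spring's 0.115 N m, so the plug is against its stop. It held steady for one second before hand-in, with about 16 N down and a 120 N grip.

Two measurements disagreed slightly. The cameras put the slot about 1.2 mm off the key along y, which I corrected before insertion. Side forces of up to 10 N built up while turning, and I shifted the tool until they dropped below 1 N. The plug's angle could not be read from the pictures because the gripper hid the slot, so the full turn is judged from the tool angle and the moment.

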